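Slide a rack foot onto the jig's locating pin and latch it

TASK

Slide the loose metal rack foot along the raised deck of the plywood jig, keeping it down at deck level all the way, out over the sunken seat until its hole sits over the fixed pin, and let it drop so that it lies flat on the seat with the pin through the hole. Then swing the small steel latch by its knob fully round to its stop, over the edge of the plate. Leave the other things on the bench where they are.

Things in the scene. Friction and masses are not known exactly. Their poses are not given: they have to be found in the camera images.
- jig: Plywood jig, fixed to the bench, 160 mm (its x) by 370 mm (its y, from -210 to +160). Origin at bench level, below the step. For y < 0 a raised deck, top 30 mm above the bench; for y > 0 a sunken flat seat, top 20 mm above it. Sliding direction is +y, deck to seat. Its x points roughly away from the robot. The latch pivot is an upright axis at x = 64, y = 108 mm.
- pin_top (a point): Centre of the top of the fixed dark steel locating pin: 12 mm diameter with chamfered top, standing upright 7.5 mm above the seat (2.5 mm lower than the deck), at x = 0, y = 104 mm of the jig. Axes as the jig.
- foot_stub (a point): Loose bare-metal rack foot, about 0.42 kg: flat plate 80 (its x) x 110 (y) x 5 mm with a welded upright square stub 25 x 25 mm, 50 mm tall, sides parallel to the plate's. This point: centre of the stub, 30 mm above the plate's underside, 30 mm behind (-y) the plate's middle and 63 mm behind the hole. z up, y from stub to hole. Starts on the deck, hole towards the seat, a little askew.
- foot_hole (a point): Centre of the foot's round 18 mm through hole, at the plate's top face; 33 mm ahead (+y) of the plate's middle, so 22 mm from the front edge. Seated, it is 25 mm above the bench. Axes as the foot.
- latch (a joint): Latch angle, rad: flat steel arm on the jig's pivot. 0: arm along the jig's +y; grows anticlockwise seen from above. Starts open (-0.8 to 0.1); closed stop at 1.57, arm along the jig's -x, over the plate's edge. Light friction (0.04 N m), stays where left. Its underside is 28 mm above the bench: it clears a seated plate but is blocked by one that has not dropped.
- latch_knob (a point): Centre of the latch's upright black round knob, 16 mm diameter, 40 mm tall, foot 34 mm and top 74 mm above the bench, 36 mm from the pivot axis.
- tape: Clear tape roll lying flat, 100 mm across, 48 mm tall, beside the jig. Origin at the centre of its underside. Leave alone.
- driver: Screwdriver lying beside the jig. Leave alone.
- spanner: Steel spanner lying on the bench. Leave alone.
- jar: Closed jar, 70 mm diameter, 90 mm tall, origin under its centre. Leave alone.
- tray: Open cardboard tray, 160 x 120 x 60 mm, origin under its centre. Leave alone.
- angle: Aluminium angle strip 300 x 35 x 35 mm lying on the bench. Leave alone.
Things that resemble listed ones, but are neither listed nor needed, are in the scene too. Leave any green or purple look-alike of the part that bears foot_stub alone.

How it is judged:
By the outcome, as a careful person would: the job done as asked, in the order asked, and still so for the second after the job is handed in, with the robot touching nothing.
It also fails if it takes over 45 s, if anything falls off the work surface, if the arm or the gripper's body presses on something with over 40 N, if the wrist force passes 120 N, or if a joint passes its speed limit or range.

ROBOT

A 6-joint arm with a two-finger parallel gripper is mounted at the origin on the work surface. World frame = base frame: x ahead of the robot, y to its left, z up, the work surface at z = 0. Lengths are in m, angles in rad, forces in N, time in s.
With the tool pointing down it reaches from about 0.35 to 0.925 m from the base axis. Payload 6.4 kg.
Tool frame: the origin (TCP) lies midway between the tips of the shut fingers; the grasp point (between the pads) lies 19 mm behind it; z points along the fingers, y is the direction in which the jaws open and shut (so a half turn about z gives the same grasp; the last joint's range is limited). The gripper opens to 94 mm and grips with 3 to 60 N. Pads are 16 mm wide; open, the fingers measure 119 mm over their backs; the gripper's body (75 mm by 177 mm) begins 78 mm behind the grasp point.
Start: joints at [-1.339, 0.245, 1.558, -0, 1.339, -0.174], TCP at [0.257, -0.597, 0.205] pointing down, gripper open.
Joint ranges: [-3.13, 3.13], [-1.02, 2.26], [0.13, 2.54], [-0.95, 4.09], [0.21, 2.88], [-2.74, 2.74]. Speed limits (rad/s): [2.57, 2.57, 3.14, 3.14, 3.14, 3.14].

INTERFACE

Orientations are given as a rotation vector (axis times angle).
In Python, from rig import env gives the robot as it stands.
- The arm moves only by the tool arm_command, never from a script. Its argument "increments" is one flat list of numbers, 7 for each row, row after row: the shift along the world's x, y, z in units of 200 mm (1.0 is 200 mm), then the turn, a rotation vector about the world's x, y, z in units of 180 degrees (1.0 is 180 degrees), then the gripper command: -1 is shut, 1 is fully open, values between are in proportion. A call has 1 to 8 rows; each row shifts and turns the commanded pose from where the row before left it; what a row does not reach is not made up. A row lasts 1/8 s, in which the tool goes at most 62.5 mm and 10.7 degrees, less where a joint would pass 70% of its speed; a pose out of reach is approached as far as the arm can. A call with a number of a shift or a turn outside -1 to 1 is refused whole. A call with a gripper value outside its range is refused whole. The fingers move at their own pace and stop on an object; "newtons" is the grip in N (left out, the last holds). Time passes only in rows, so rows that do not move let the fingers close. It gives the time, the measured TCP pose, the force and the opening at its end, in the units of the state.
- env.read_state(): the state, without advancing time (a new reading comes with each control period).
- env.read_camera(name): name is "scene" or "top"; returns (picture, depth): 400x640x3 uint8, red, green, blue; 400x640 float32, m along the optical axis (not along the pixel's ray), 0 where there is no reading.
- env.camera_params(name): a dict with "fx", "fy", "cx", "cy" (pixels), "k1" (the pictures are not rectified: a ray, as slopes to the right and down, at radius r is drawn at 1 + k1 r^2 times it, then the intrinsics apply), "position" and "orientation" of the camera in the world. Camera axes: x right, y down, z forward; pixel columns grow to the right and rows downward; lengths in m; the calibration is good to about 2 mm. A picture is of the moment at which its call begins. camera_params takes no time and is no camera call.
- env.sign_off(): hands the job in, once; it reports no verdict.
The state is a dict: "time": time; "joints": joint angles; "joint_vel": joint speeds; "effort": joint torques, N m; "eef_pos": TCP position; "ee_rot": TCP orientation; "wrist_force": force on the tool from outside, world axes, zero at the start; "wrist_torque": the same for the moment, N m; "width": finger opening in m.
Only numpy, scipy, OpenCV 4.12 (cv2) and the standard library are available. Lean on these libraries where they do the work, as an engineer would, in place of code of your own. Each camera call takes 0.05 s, during which the arm holds its last target.

## Working session

There is one attempt and no reset: what is moved stays moved. The work goes in short steps, Python scripts to look and compute and a tool call to move; the robot and the scene stay as the last step left them, time stands still between calls to the robot, and variables do not carry over. Pictures are saved under pics/ and viewed, and the job is handed in when it is done.

Besides the shell and the picture viewer there is one more tool, called as name(argument=value, ...) on one line, values as JSON. arm_command: Moves the arm, as the interface text tells. Its arguments: {"type":"object","properties":{"increments":{"type":"array","items":{"type":"number","minimum":-1,"maximum":1}},"newtons":{"type":"number"}},"required":["increments"]}

```bash
ls; mkdir -p pics
cat > h.py <<'E'
import numpy as np, cv2
from rig import env
from scipy.spatial.transform import Rotation as R
def cam(n):
    p=env.camera_params(n); o=np.array(p['orientation'],float)
    M=R.from_rotvec(o).as_matrix() if o.size==3 else (o if o.shape==(3,3) else R.from_quat(o).as_matrix())
    return p,M,np.array(p['position'])
def ray(n,u,v):
    p,M,c=cam(n)
    x=(u-p['cx'])/p['fx'];y=(v-p['cy'])/p['fy']
    rd=np.hypot(x,y);r=rd
    for _ in range(30): r=rd/(1+p['k1']*r*r)
    s=r/rd if rd>0 else 1
    return c,M@np.array([x*s,y*s,1.0])
def at_z(n,u,v,z):
    c,d=ray(n,u,v); return c+d*(z-c[2])/d[2]
def at_d(n,u,v,dep):
    c,d=ray(n,u,v); return c+d*dep
def proj(n,P):
    p,M,c=cam(n); q=M.T@(np.array(P)-c); x,y=q[0]/q[2],q[1]/q[2]; f=1+p['k1']*(x*x+y*y)
    return p['fx']*x*f+p['cx'],p['fy']*y*f+p['cy']
def snap(n,tag):
    a,d=env.read_camera(n); np.savez('pics/%s.npz'%tag,a=a,d=d)
    cv2.imwrite('pics/%s.png'%tag,a[:,:,::-1]); return a,d
def crop(tag,u0,u1,v0,v1,k,out):
    a=np.load('pics/%s.npz'%tag)['a'][v0:v1,u0:u1,::-1]
    cv2.imwrite('pics/%s.png'%out,cv2.resize(a,None,fx=k,fy=k,interpolation=cv2.INTER_CUBIC))
E
python3 - <<'E'
from h import *
print(env.read_state()); 
for n in('scene','top'): print(env.camera_params(n)); snap(n,n+'0')
E
```

```text
pics
{'time': 0.0, 'joints': array([-1.33908069e+00,  2.45788611e-01,  1.55901231e+00,  5.14443209e-06,
        1.33871140e+00, -1.74108703e-01]), 'joint_vel': array([-0.0005033 , -0.0006149 , -0.00120892,  0.00083097, -0.00163625,
       -0.00031907]), 'effort': array([ 7.18964839e-04, -4.15834951e+01, -3.14599979e+01,  6.85606780e-02,
        3.32150306e-02, -1.41245805e-04]), 'eef_pos': array([ 0.2564646 , -0.59660478,  0.20436258]), 'ee_rot': array([-3.07526005e+00, -6.32713383e-01,  7.89343411e-05]), 'wrist_force': array([ 0.54017817,  0.28512418, -0.62526875]), 'wrist_torque': array([-0.01421754, -0.00435102,  0.03060538]), 'width': 0.09399333513827425}
{'fx': 394.0635213096877, 'fy': 394.0635213096877, 'cx': 327.3496137587405, 'cy': 204.0866201310645, 'k1': -0.03364380416986379, 'position': array([ 1.3659587 , -0.0566751 ,  0.85766499]), 'orientation': array([-1.81118387, -1.64962578,  0.73840569])}
{'fx': 509.06233847920305, 'fy': 509.06233847920305, 'cx': 321.0078181562492, 'cy': 208.3053364799644, 'k1': -0.060021965130952766, 'position': array([0.40681549, 0.00418706, 1.47702262]), 'orientation': array([-2.1481495 ,  2.18420425, -0.1085795 ])}
```

View pics/scene0.png

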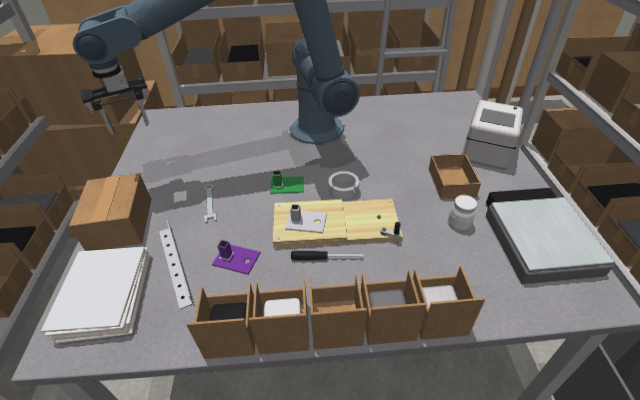

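View pics/top0.png

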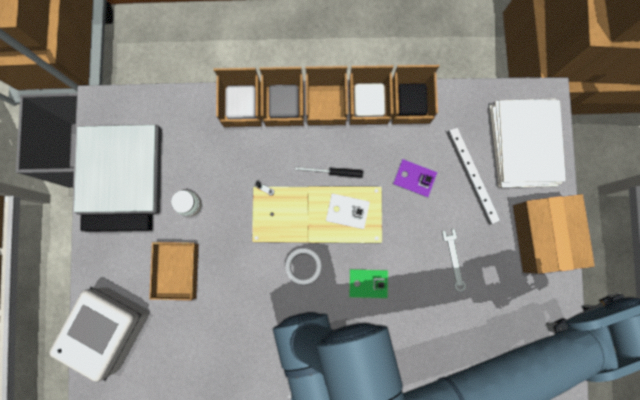

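The images show three foot-like parts: bare metal on the jig deck (top view 350,210), a green one (369,283) and a purple one (415,178). The bare-metal one on the deck fits the description. I'll confirm it in enlarged crops.

Run:
```python
from h import *
crop('top0',240,400,170,260,5,'topc'); crop('scene0',265,415,190,260,5,'scenec')
```

```text
(no output)
```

View pics/topc.png

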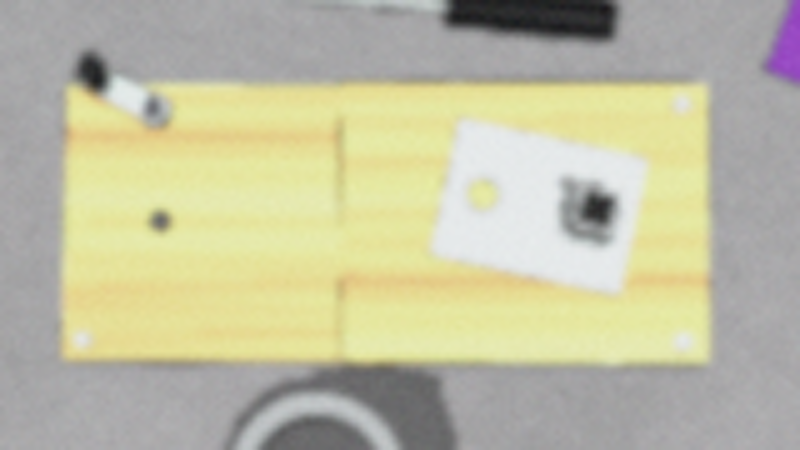

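View pics/scenec.png

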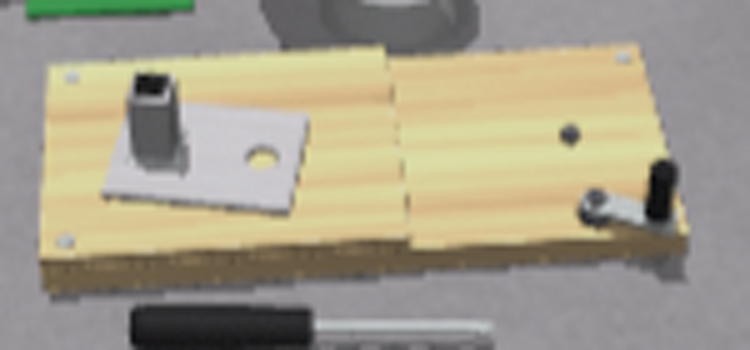

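Run:
```python
from h import *
T=lambda x,y,z:at_z('top',240+x/5-.4,170+y/5-.4,z)
S=lambda x,y,z:at_z('scene',265+x/5-.4,190+y/5-.4,z)
np.set_printoptions(precision=4,suppress=True)
for nm,t,s,z in [('pin',(160,221),(569,134),.0275),('hole',(483,194),(263,157),.035),('pivot',(156,108),(595,203),.034),('knobtop',(90,66),(663,167),.074),('stubtop',(600,206),(151,86),.085),
 ('jFarDeck',(710,83),(45,258),.03),('jNearDeck',(710,362),(50,66),.03),('jFarSeat',(68,86),(687,236),.02),('jNearSeat',(62,360),(637,46),.02),
 ('p1',(460,118),(290,211),.035),('p2',(648,158),(104,194),.033),('p3',(620,294),(131,100),.035),('p4',(433,255),(308,117),.035),('stepfar',(341,84),(410,248),.02),('stepnear',(341,362),(388,50),.03)]:
  print(nm,T(*t,z),S(*s,z))
```

```text
pin [0.5446 0.1501 0.0275] [0.5475 0.1488 0.0275]
hole [ 0.5562 -0.0349  0.035 ] [ 0.555  -0.0342  0.035 ]
pivot [0.609  0.1513 0.034 ] [0.6105 0.152  0.034 ]
knobtop [0.6277 0.184  0.074 ] [0.6243 0.1842 0.074 ]
stubtop [ 0.5434 -0.0977  0.085 ] [ 0.5408 -0.0956  0.085 ]
jFarDeck [ 0.6187 -0.1667  0.03  ] [ 0.6168 -0.1613  0.03  ]
jNearDeck [ 0.4587 -0.1621  0.03  ] [ 0.4573 -0.1605  0.03  ]
jFarSeat [0.6247 0.2037 0.02  ] [0.6285 0.2028 0.02  ]
jNearSeat [0.4663 0.2076 0.02  ] [0.467  0.2072 0.02  ]
p1 [ 0.6001 -0.0226  0.035 ] [ 0.5997 -0.0217  0.035 ]
p2 [ 0.5755 -0.1296  0.033 ] [ 0.5734 -0.1275  0.033 ]
p3 [ 0.4979 -0.1115  0.035 ] [ 0.4985 -0.1105  0.035 ]
p4 [ 0.5219 -0.0058  0.035 ] [ 0.5244 -0.0052  0.035 ]
stepfar [0.6231 0.0456 0.02  ] [0.6213 0.0446 0.02  ]
stepnear [0.4622 0.0475 0.03  ] [0.465  0.0496 0.03  ]
```

The crops confirm it: bare-metal foot with its hole towards the seat, pin at top px (272,214), knob at (258,183). Foot yaw is about -0.22, jig yaw about -0.02 and the latch about -0.46. I'll move above the stub with the jaws along the foot's y.

arm_command(increments=[0.119,0.2085,0,0,0,-0.025,0,0.119,0.2085,0,0,0,-0.025,0,0.119,0.2085,0,0,0,-0.025,0,0.119,0.2085,0,0,0,-0.025,0,0.119,0.2085,0,0,0,-0.025,0.2,0.119,0.2085,0,0,0,-0.025,0.2,0.119,0.2085,0,0,0,-0.025,0.2,0.119,0.2085,0,0,0,-0.025,0.2], newtons=40)

```text
time: 1.1
eef_pos: [0.4474, -0.262, 0.2051]
ee_rot: [-3.121, 0.353, 0.001]
wrist_force: [0.1, 0.1, -0.7]
width: 0.0566
```

arm_command(increments=[0.119,0.2085,0,0,0,0,0.2,0.119,0.2085,0,0,0,0,0.2,0.119,0.2085,-0.05,0,0,0,0.2,0.119,0.2085,-0.05,0,0,0,0.2,0,0,-0.1,0,0,0,0.2,0,0,0,0,0,0,0.2])

```text
time: 1.85
eef_pos: [0.5409, -0.0958, 0.1634]
ee_rot: [-3.121, 0.347, 0.007]
wrist_force: [-0.2, -1.4, 0.5]
width: 0.0565
```

Run:
```python
from h import *
snap('scene','s1'); crop('s1',240,400,150,260,5,'s1c'); print(env.read_state()['eef_pos'])
```

```text
[ 0.54155092 -0.09654933  0.16470469]
```

View pics/s1c.png

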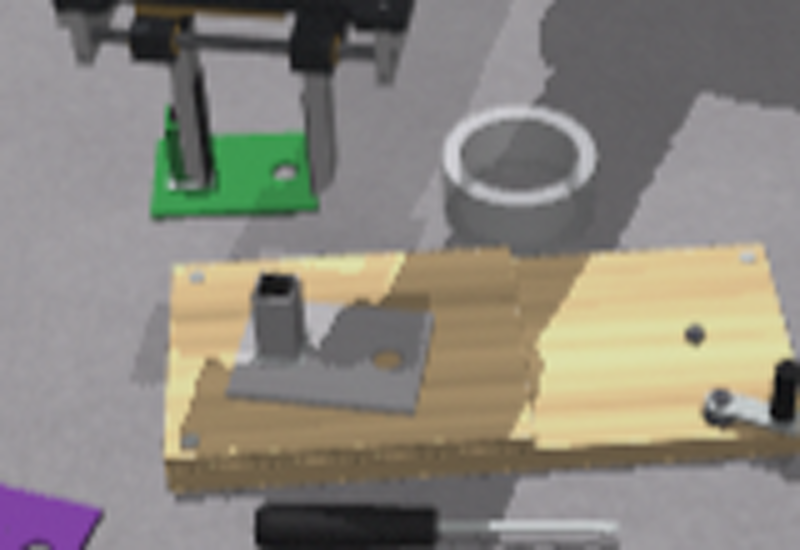

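Run:
```python
from h import *
u,v=proj('scene',[.5415,-.0965,.1647]); print((u-240)*5,(v-150)*5)
u,v=proj('scene',[.5415,-.0965,.085]); print((u-240)*5,(v-150)*5)
```

```text
261.2764399436807 178.67156318595278
272.50366039294505 284.95378110264653
```

arm_command(increments=[0,0.0,-0.25,0,0,0,0.2,0,0,-0.2,0,0,0,0.2,0,0,-0.166,0,0,0,0.2,0,0,0,0,0,0,0.2])

```text
time: 2.4
eef_pos: [0.5404, -0.0969, 0.0406]
ee_rot: [-3.121, 0.351, 0.007]
wrist_force: [0.9, 0.2, 0.4]
width: 0.0564
```

arm_command(increments=[0,0,0,0,0,0,-1,0,0,0,0,0,0,-1,0,0,0,0,0,0,-1,0,0,0,0,0,0,-1], newtons=40)

```text
time: 2.9
eef_pos: [0.5432, -0.0965, 0.0436]
ee_rot: [-3.121, 0.349, -0.003]
wrist_force: [0.3, 4.2, 5.4]
width: 0.0248
```

arm_command(increments=[0.0,0.05,0,0,0,0.008,-1,0.002,0.1,0,0,0,0.012,-1,0.002,0.1,0,0,0,0.012,-1,0.002,0.1,0,0,0,0.012,-1,0.002,0.1,0,0,0,0.012,-1,0.002,0.1,0,0,0,0.008,-1,0.002,0.1,0,0,0,0,-1,0.0,0.06,0,0,0,0,-1])

```text
time: 3.9
eef_pos: [0.5458, 0.0446, 0.0435]
ee_rot: [3.137, -0.029, 0.004]
wrist_force: [-0.8, -6.0, 6.4]
width: 0.0247
```

Run:
```python
from h import *
snap('scene','s2'); crop('s2',280,440,160,260,5,'s2c'); 
snap('top','t2'); crop('t2',240,400,170,260,5,'t2c'); s=env.read_state()
for k in('time','eef_pos','ee_rot','wrist_force','wrist_torque','width'):print(k,s[k])
```

```text
time 4.0
eef_pos [0.54569369 0.04572416 0.04353111]
ee_rot [ 3.1398229  -0.02896858  0.0039753 ]
wrist_force [ 0.17815989 -0.18729075  8.19548255]
wrist_torque [-0.141373    0.01906011  0.06716639]
width 0.02446813341515384
```

View pics/s2c.png

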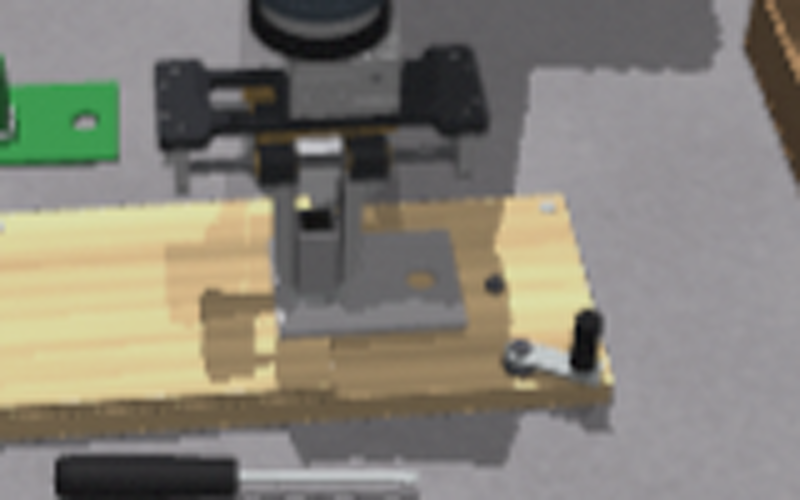

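View pics/t2c.png

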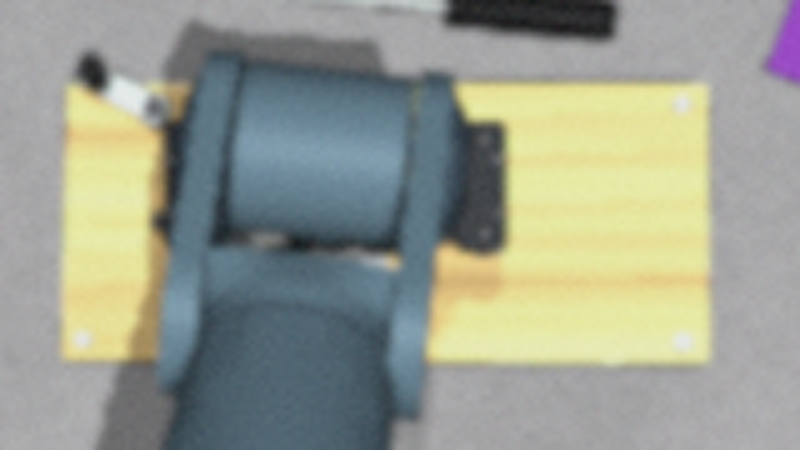

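Run:
```python
from h import *
np.set_printoptions(precision=4,suppress=True)
crop('s2',345,405,195,245,12,'s2d')
S=lambda x,y,z:at_z('scene',280+x/5-.4,160+y/5-.4,z)
h=S(421,279,.035);p=S(494,285,.0275);print(h,p,p-h)
a=S(449,230,.035);b=S(467,326,.033);print(a,b)
```

```text
[0.5462 0.1048 0.035 ] [0.5483 0.1487 0.0275] [ 0.0021  0.0439 -0.0075]
[0.5061 0.1281 0.035 ] [0.5853 0.1258 0.033 ]
```

View pics/s2d.png

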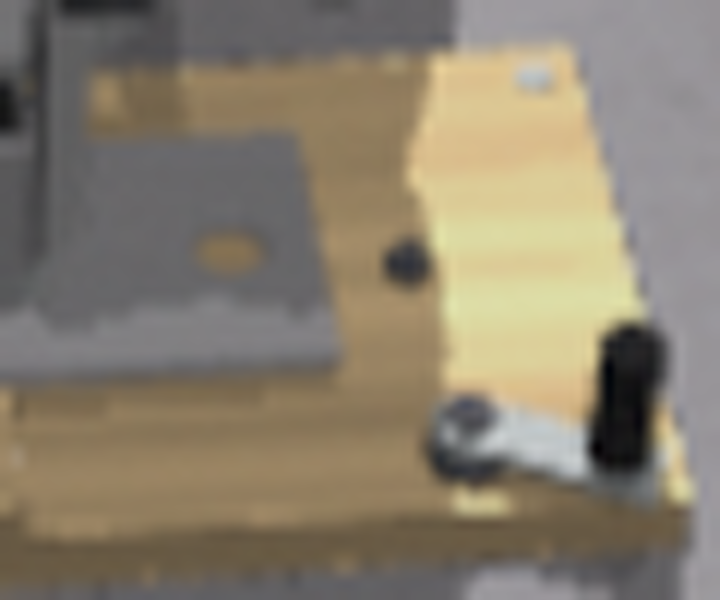

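arm_command(increments=[0.0,0.05,0,0,0,0,-1,0.0,0.07,0,0,0,0,-1,0,0.04,0,0,0,0,-1,0,0.02,0,0,0,0,-1,0,0,0,0,0,0,-1])

```text
time: 4.62
eef_pos: [0.5432, 0.0818, 0.041]
ee_rot: [-3.141, 0.033, 0.004]
wrist_force: [-0.8, 0.1, -4.9]
width: 0.0248
```

```bash
cat > look.py <<'E'
from h import *
import sys
t=sys.argv[1]
L=[];S=[]
for i in range(3):
    a,d=env.read_camera('scene'); L.append(a.astype(float)); S.append(env.read_state())
a=np.mean(L,0).astype(np.uint8); np.savez('pics/%s.npz'%t,a=a,d=d)
crop(t,345,411,195,245,12,t+'c')
for k in('time','eef_pos','ee_rot','wrist_force','wrist_torque','width'):print(k,np.mean([s[k] for s in S],0), np.std([s[k] for s in S],0).max())
E
python3 look.py s3
```

```text
time 4.725 0.04082482904638652
eef_pos [0.54356763 0.08133271 0.04127366] 0.00015718249934931544
ee_rot [-3.14126604  0.03322364  0.00324735] 0.0004704264191605355
wrist_force [ 0.00813891  0.37215116 -5.11923513] 0.5857794503109891
wrist_torque [-0.053397   -0.01102662  0.02272184] 0.04028492595551804
width 0.024790172816107642 0.00013793073173691984
```

View pics/s3c.png

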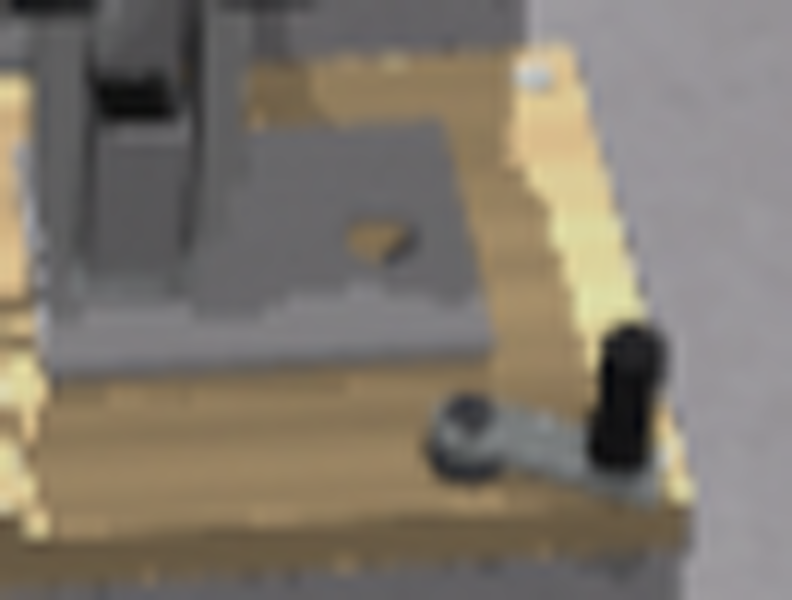

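Run:
```python
from h import *
np.set_printoptions(precision=4,suppress=True)
S=lambda x,y,z:at_z('scene',345+x/12-.46,195+y/12-.46,z)
for hx,hy in((380,240),(380,236)): print('h',S(hx,hy,.034))
for q in((408,264),(408,258)): print('p',S(*q,.0275))
print('front',S(440,118,.034),S(492,330,.034),S(490,352,.029))
u,v=proj('scene',[.5465,.0865+.063,.025]);print((u-345+.46)*12,(v-195+.46)*12)
```

```text
h [0.5455 0.1421 0.034 ]
h [0.5441 0.1424 0.034 ]
p [0.5481 0.1491 0.0275]
p [0.546  0.1495 0.0275]
front [0.5034 0.165  0.034 ] [0.579  0.1637 0.034 ] [0.5816 0.1631 0.029 ]
407.63658212226096 266.48670706881796
```

arm_command(increments=[0.0,0.0,0.008,0,0,0,-1,0.005,0.02,0,0,0,0,-1,0.0025,0.015,0,0,0,0,-1,0,0,0,0,0,0,-1])

```text
time: 5.28
eef_pos: [0.5461, 0.0884, 0.0438]
ee_rot: [3.141, -0.033, -0.0]
wrist_force: [0.5, -0.3, -5.2]
width: 0.0253
```

```bash
python3 look.py s4
```

```text
time 5.375 0.04082482904638616
eef_pos [0.54605831 0.08825812 0.04382573] 7.133545399766751e-05
ee_rot [ 3.14137209e+00 -3.33724299e-02 -1.33545515e-04] 0.00015956309975825566
wrist_force [-0.01821025 -0.16048452 -5.05697383] 0.379979349010337
wrist_torque [-0.10075534  0.00210336 -0.01619687] 0.027682809325092938
width 0.024742026284302675 0.00031853924881432283
```

View pics/s4c.png

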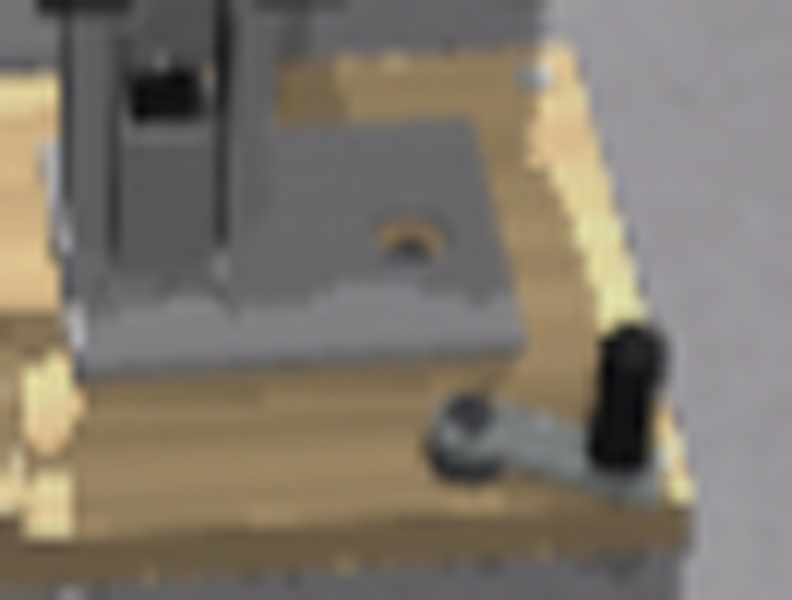

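Run:
```python
from h import *
np.set_printoptions(precision=4,suppress=True)
S=lambda x,y,z:at_z('scene',345+x/12-.46,195+y/12-.46,z)
for z in(.034,.036):
  for hx,hy in((411,240),(411,237)): print('h',z,S(hx,hy,z))
  print('front',S(470,118,z),S(523,335,z))
for q in((408,264),(408,260)): print('p',S(*q,.0275))
for x in(.5445,.546):
  for nm,P in(('holetop',[x,.1495,.035]),('holebot',[x,.1495,.030]),('pin',[x,.1495,.0275])):
    u,v=proj('scene',P);print(x,nm,(u-345+.46)*12,(v-195+.46)*12)
```

```text
h 0.034 [0.5463 0.1498 0.034 ]
h 0.034 [0.5452 0.1499 0.034 ]
front [0.5042 0.1726 0.034 ] [0.5815 0.1708 0.034 ]
h 0.036 [0.5483 0.1493 0.036 ]
h 0.036 [0.5472 0.1494 0.036 ]
front [0.5063 0.172  0.036 ] [0.5834 0.1703 0.036 ]
p [0.5481 0.1491 0.0275]
p [0.5467 0.1494 0.0275]
0.5445 holetop 408.96802858151796 232.1887514291724
0.5445 holebot 407.5803014294261 246.5619511512804
0.5445 pin 406.88931634065557 253.71721647421933
0.546 holetop 410.0540464024443 236.41169161750636
0.546 holebot 408.66175831875785 250.78593907567486
0.546 pin 407.96850541295225 257.94169401328986
```

Aligned to about 1 mm: hole at crop px (411,238), pin at (408,245) seen through it. Lowering onto the pin.

arm_command(increments=[0.0,0.0,-0.02,0,0,0,-1,0,0,-0.02,0,0,0,-1,0,0,0,0,0,0,-1])

```text
time: 5.8
eef_pos: [0.5456, 0.0882, 0.0352]
ee_rot: [-3.141, 0.034, 0.002]
wrist_force: [-0.6, 0.3, -5.6]
width: 0.0246
```

```bash
python3 look.py s5
```

```text
time 5.8999999999999995 0.04082482904638652
eef_pos [0.54600733 0.08815441 0.03569566] 0.0001583033594226195
ee_rot [-1.04712946e+00  1.12303086e-02  2.15146108e-04] 2.9617393372135763
wrist_force [ 0.90255941  0.2353782  -4.63069646] 0.5124843329321956
wrist_torque [-0.06558027 -0.01268217 -0.01987214] 0.02751621779676143
width 0.02459380019682253 4.585784903640801e-05
```

View pics/s5c.png

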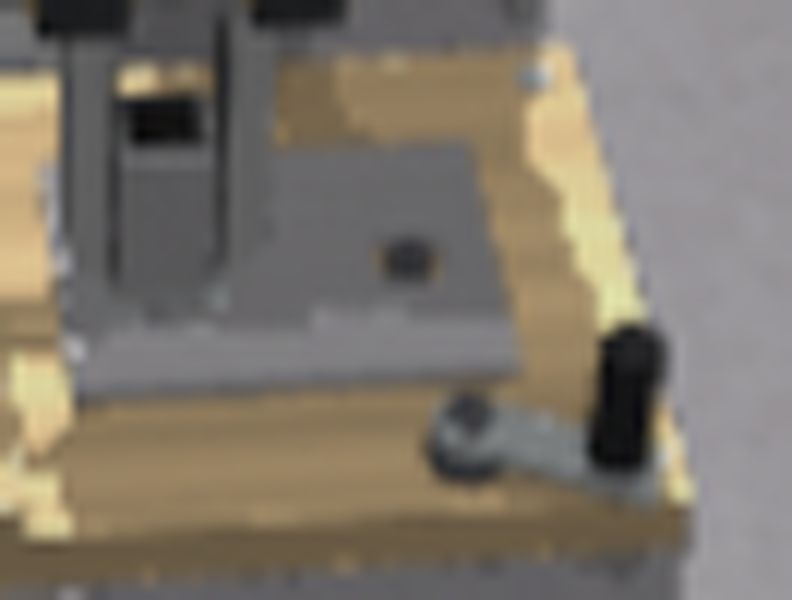

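Pin centred in the hole at (408,258), no contact force. Lower a bit more and release.

arm_command(increments=[0.0,0.0,-0.008,0,0,0,-1,0,0,0,0,0,0,-1,0,0,0,0,0,0,0.1,0,0,0,0,0,0,0.1,0,0,0,0,0,0,0.1,0,0,0,0,0,0,0.1])

```text
time: 6.7
eef_pos: [0.5464, 0.0882, 0.0345]
ee_rot: [-3.141, 0.034, -0.001]
wrist_force: [-0.1, 0.1, 0.5]
width: 0.0515
```

arm_command(increments=[0.0,0.0,0.1,0,0,0,0.1,0,0,0.2,0,0,0,0.1,0,0,0.25,0,0,0,0.1,0,0,0,0,0,0,0.1])

```text
time: 7.2
eef_pos: [0.5493, 0.0881, 0.1492]
ee_rot: [3.141, -0.034, 0.015]
wrist_force: [0.4, -0.2, -0.4]
width: 0.0521
```

```bash
python3 look.py s6
```

```text
time 7.3 0.04082482904638616
eef_pos [0.54630444 0.0881739  0.14464013] 0.0013385967561025996
ee_rot [ 1.0471098  -0.01119695  0.00359321] 2.9616725456546793
wrist_force [ 0.44662609 -0.31290429 -0.41190213] 0.5411778602886296
wrist_torque [0.02972048 0.03187389 0.00773388] 0.03232961304810213
width 0.05188927158181448 0.0001593206705075349
```

View pics/s6c.png

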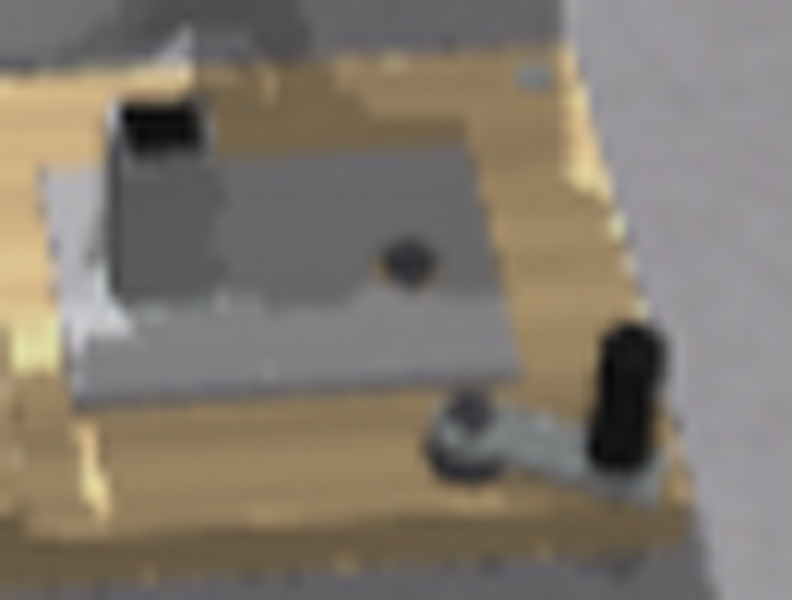

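Seated: the plate has dropped and the pin shows in the hole at (408,262). Next the latch: move above the knob.

arm_command(increments=[0.133,0.161,0,0,0,0,-0.15,0.133,0.161,0,0,0,0,-0.15,0.133,0.161,0,0,0,0,-0.15,0,0,-0.15,0,0,0,-0.15,0,0,0,0,0,0,-0.15], newtons=15)

```text
time: 7.98
eef_pos: [0.6226, 0.1847, 0.1092]
ee_rot: [3.14, -0.033, -0.015]
wrist_force: [-0.4, -0.1, -1.0]
width: 0.0401
```

```bash
python3 look.py s7;python3 -c "
from h import *
crop('s7',320,450,150,250,6,'s7d')"
```

```text
time 8.075000000000001 0.04082482904638616
eef_pos [0.62482055 0.18447319 0.1128394 ] 0.0012065199317207265
ee_rot [ 3.14102068 -0.03411637 -0.00479065] 0.0034049062687840337
wrist_force [-0.02105588 -0.36809364 -0.15922286] 0.6262590528245455
wrist_torque [ 0.02697982  0.00250399 -0.02751663] 0.029020562415614303
width 0.039858787126292504 0.0002008224842547027
```

View pics/s7d.png

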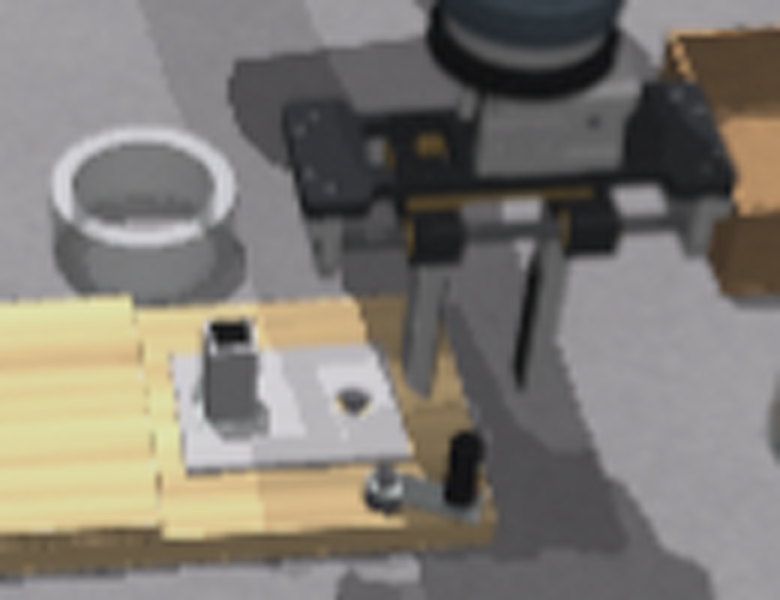

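arm_command(increments=[0.004,0,-0.15,0,0,0,-0.15,0,0,-0.12,0,0,0,-0.15,0,0,-0.06,0,0,0,-0.15,0,0,0,0,0,0,-0.15,0,0,0,0,0,0,-1,0,0,0,0,0,0,-1,0,0,0,0,0,0,-1])

```text
time: 9.0
eef_pos: [0.6278, 0.1862, 0.0494]
ee_rot: [-3.138, 0.035, -0.005]
wrist_force: [2.1, 4.1, 0.7]
width: 0.0155
```

```bash
python3 look.py s8;python3 -c "
from h import *
crop('s8',320,450,150,250,6,'s8d')"
```

```text
time 9.1 0.04082482904638616
eef_pos [0.62784191 0.18614018 0.04937719] 1.3291405814477466e-05
ee_rot [-3.13870492  0.03434177 -0.00508267] 0.00011085378808650474
wrist_force [1.74666368 4.68802078 0.3733268 ] 0.6866869156634375
wrist_torque [ 0.87938443 -0.31649111 -0.08301959] 0.026012441814714352
width 0.01596289050800791 7.375960833225105e-05
```

View pics/s8d.png

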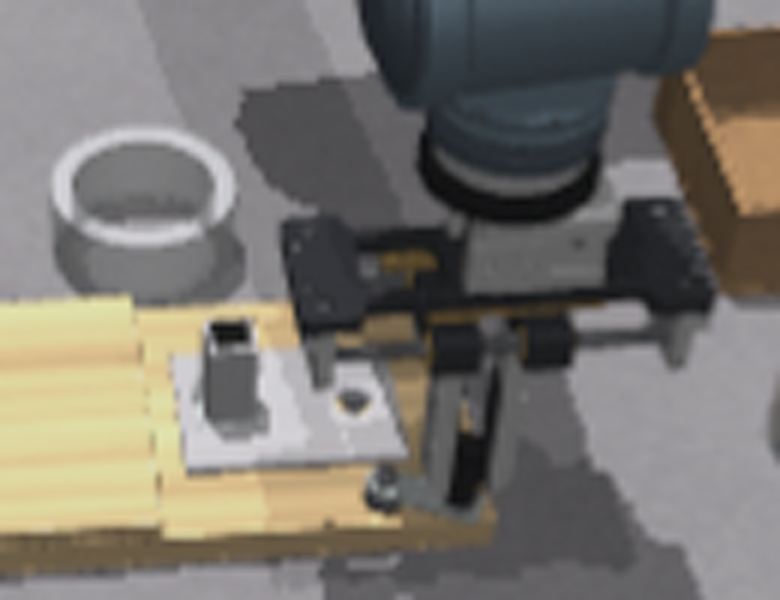

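Run:
```python
import numpy as np
p=np.array([.610,.153]);c=np.array([.6265,.185])
for t in np.linspace(-.476,1.60,15)[1:]:
    q=p+.036*np.array([-np.sin(t),np.cos(t)]); print(round(t,2),np.round((q-c)/.2,3),q.round(4)); c=q
```

```text
-0.33 [-0.025  0.01 ] [0.6216 0.1871]
-0.18 [-0.026  0.007] [0.6164 0.1884]
-0.03 [-0.027  0.003] [0.6111 0.189 ]
0.12 [-0.027 -0.001] [0.6058 0.1888]
0.27 [-0.026 -0.005] [0.6006 0.1877]
0.41 [-0.025 -0.009] [0.5955 0.186 ]
0.56 [-0.024 -0.012] [0.5908 0.1835]
0.71 [-0.021 -0.016] [0.5865 0.1803]
0.86 [-0.019 -0.019] [0.5828 0.1765]
1.01 [-0.016 -0.021] [0.5796 0.1722]
1.16 [-0.013 -0.024] [0.5771 0.1675]
1.3 [-0.009 -0.025] [0.5753 0.1625]
1.45 [-0.005 -0.026] [0.5743 0.1573]
1.6 [-0.001 -0.027] [0.574  0.1519]
```

arm_command(increments=[-0.025,0.01,0,0,0,0,-1,-0.026,0.007,0,0,0,0,-1,-0.027,0.003,0,0,0,0,-1,-0.027,-0.001,0,0,0,0,-1,-0.026,-0.005,0,0,0,0,-1,-0.025,-0.009,0,0,0,0,-1,-0.024,-0.012,0,0,0,0,-1])

```text
time: 10.02
eef_pos: [0.5906, 0.1878, 0.0494]
ee_rot: [-3.133, 0.035, -0.002]
wrist_force: [-3.2, 18.0, 3.2]
width: 0.0158
```

arm_command(increments=[-0.021,-0.016,0,0,0,0,-1,-0.019,-0.019,0,0,0,0,-1,-0.016,-0.021,0,0,0,0,-1,-0.013,-0.024,0,0,0,0,-1,-0.009,-0.025,0,0,0,0,-1,-0.005,-0.026,0,0,0,0,-1,-0.001,-0.025,0,0,0,0,-1])

```text
time: 10.9
eef_pos: [0.5711, 0.1549, 0.0488]
ee_rot: [-3.136, 0.034, 0.01]
wrist_force: [-9.7, 20.8, 7.0]
width: 0.016
```

```bash
python3 look.py s9;python3 -c "
from h import *
crop('s9',320,450,150,250,6,'s9d')"
```

```text
time 11.0 0.04082482904638688
eef_pos [0.57111181 0.15517619 0.04878434] 2.3541962056286588e-05
ee_rot [-3.13577561  0.03469283  0.01020865] 0.00042318044933860907
wrist_force [-9.88605325 10.79957055  8.49116844] 0.48046720769486934
wrist_torque [2.02304189 1.84092291 0.02166909] 0.07526349668117965
width 0.015423746914063596 0.000122748426334652
```

View pics/s9d.png

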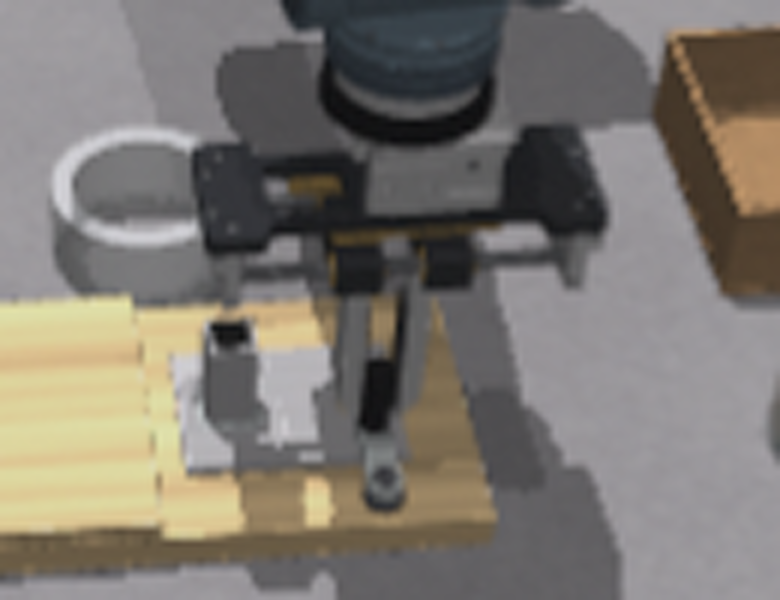

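arm_command(increments=[0,-0.01,0,0,0,0,-1,0,-0.01,0,0,0,0,-1,0,0,0,0,0,0,-1,0,0,0,0,0,0,-1])

```text
time: 11.55
eef_pos: [0.5711, 0.1549, 0.0487]
ee_rot: [-3.129, 0.035, 0.009]
wrist_force: [-8.3, 23.4, 6.5]
width: 0.0157
```

```bash
python3 look.py s10;python3 -c "
from h import *
crop('s10',360,400,200,240,15,'s10d')"
```

```text
time 11.65 0.04082482904638616
eef_pos [0.57112433 0.15493734 0.04875482] 2.3614824784130107e-05
ee_rot [-3.12946438  0.03508697  0.00866718] 6.647476932919329e-05
wrist_force [-8.46378508 24.44684344  6.19797171] 0.36705048560780656
wrist_torque [4.4326367  1.56306695 0.07360366] 0.03534348313818955
width 0.015457662333174678 0.0001322947054646342
```

View pics/s10d.png

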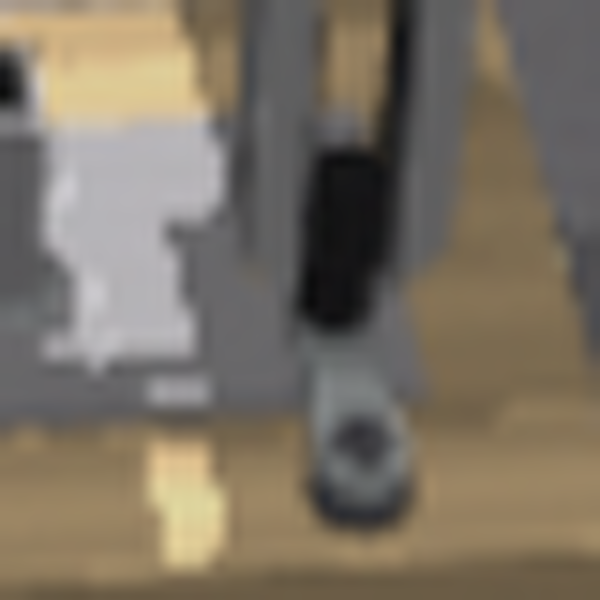

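At the stop: 4 mm more command added force (11 to 24 N) but no motion. Relax, release, rise.

arm_command(increments=[0,0.012,0,0,0,0,-1,0,0,0,0,0,0,-0.2,0,0,0,0,0,0,-0.2,0,0,0,0,0,0,-0.2])

```text
time: 12.2
eef_pos: [0.5741, 0.1502, 0.0484]
ee_rot: [3.141, -0.034, 0.001]
wrist_force: [0.6, 0.3, -1.2]
width: 0.037
```

arm_command(increments=[0,0,0.1,0,0,0,-0.2,0,0,0.25,0,0,0,-0.2,0,0,0.3,0,0,0,-0.2,-0.25,0,0.2,0,0,0,-0.2,-0.25,0,0,0,0,0,-0.2,-0.2,0,0,0,0,0,-0.2,0,0,0,0,0,0,-0.2,0,0,0,0,0,0,-0.2])

```text
time: 13.2
eef_pos: [0.4362, 0.1504, 0.2186]
ee_rot: [-3.141, 0.034, -0.004]
wrist_force: [0.5, -0.8, -0.7]
width: 0.0377
```

```bash
python3 look.py s11;python3 -c "
from h import *
a,d=snap('top','t11'); crop('t11',240,400,170,260,5,'t11c')"
```

```text
time 13.299999999999999 0.04082482904638616
eef_pos [0.43621421 0.15041094 0.21796963] 0.00025154638082898825
ee_rot [-1.04711784  0.01147313 -0.00125467] 2.9617050382418095
wrist_force [-0.31051461 -0.22409527 -0.22447016] 0.6362463384162836
wrist_torque [ 0.03226709  0.0127991  -0.05779063] 0.02094037716791546
width 0.03766278475064964 8.309471006558644e-05
```

View pics/s11c.png

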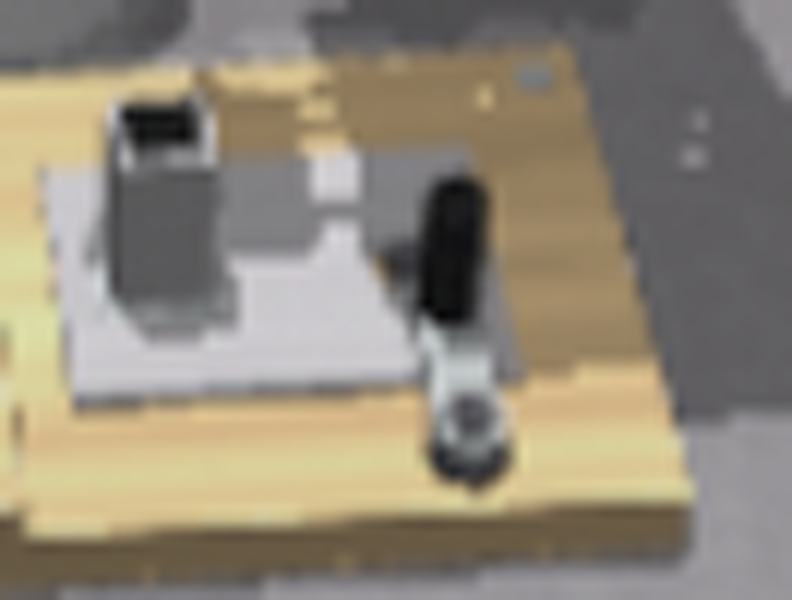

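View pics/t11c.png

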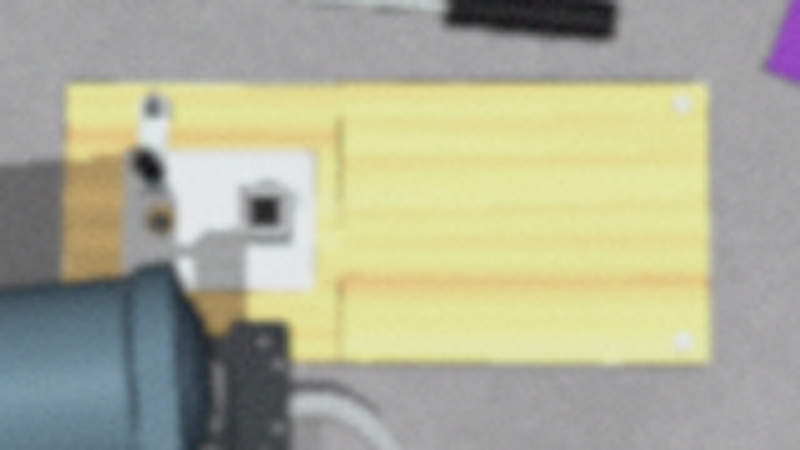

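Run:
```python
from h import *
S=lambda x,y,z:at_z('scene',345+x/12-.46,195+y/12-.46,z)
T=lambda x,y,z:at_z('top',240+x/5-.4,170+y/5-.4,z)
for k,p in((S(461,192,.074),S(471,415,.034)),(T(145,160,.074),T(155,107,.034))):
    d=k-p; print(k,p,np.hypot(*d[:2]),'latch',np.arctan2(-d[0],d[1])+.02)
d=np.load('pics/s11.npz')['d']
for x,y in((250,300),(100,350),(300,350),(380,350),(100,190)):
    u,v=345+x/12-.46,195+y/12-.46; print(at_d('scene',u,v,d[int(round(v)),int(round(u))]))
```

```text
[0.57126994 0.15445467 0.074     ] [0.60642891 0.15331022 0.034     ] 0.03517759192467455 latch 1.5582570454955893
[0.57436676 0.15352997 0.074     ] [0.60960692 0.15188591 0.034     ] 0.03527848307051583 latch 1.5441770133404413
[0.55452483 0.10863964 0.02553172]
[0.56801936 0.06952069 0.02585046]
[0.573989   0.11785322 0.0267801 ]
[0.57450618 0.13759323 0.02518714]
[0.51182888 0.07697851 0.02555755]
```

```bash
python3 -c "
from h import *
env.sign_off()"
```

```text
the job is handed in; nothing more can be done
```

The foot is seated on the pin and the latch is swung to its stop. I handed the job in at about 13.4 s on the robot's clock.

**Foot:** I gripped the bare-metal foot by its stub, slid it along the deck and squared it to the jig. With the pin visible through the hole, I lowered it about 10 mm and released it. Once the plate cleared the step it sagged about 2 mm below deck level. I raised it back before the hole reached the pin, and I saw no sign of contact.

**Latch:** I gripped the knob and swung it round until 4 mm more push gave no movement, only more force (11 to 24 N). I then let go and moved clear.

**Last checks:**
- **Plate:** depth readings at five points put its top 25–27 mm above the bench (25 mm is fully seated), and the pin shows in the hole.
- **Latch angle:** it measured 1.56 rad in the scene view and 1.54 rad in the top view. The difference is within pixel error of the 1.57 stop.
- **Contact:** the gripper was clear and the wrist force was near zero.
- **Other objects:** I moved nothing else on purpose, and what the last pictures covered looked unmoved. They did not show the whole bench, so I did not recheck every object.

**One disagreement:** the gripper's reported position and the camera differed by 2–4 mm along y during the slide. I used the hole-to-pin offset seen in the picture for the final alignment.

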